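Square up a crooked sheet in the vacuum former

TASK

The plastic sheet was laid crooked in the vacuum former and the hinged clamp frame shut over it. Lift the clamp frame, without throwing it open or letting it drop, right back until it rests on its stop; then push the sheet square and flush into the corner between the raised rear and left fences of its seat. Leave the sheet lying flat there and the clamp frame standing open on its stop, ready for the cover foil, and leave the other things on the bench where they are.

Things in the scene. Friction and masses are not known exactly. Their poses are not given: they have to be found in the camera images.
- former: Vacuum forming machine fixed to the bench: round black foot (200 mm wide) and body, aluminium sheet seat on top. Origin: bench level under the seat's centre; z up, x from the front (handle side) to the rear (hinge side), y to the left as seen from the front. The seat: flat bars 11 mm wide, 118 x 118 mm outside, top 140 mm above the bench, a perforated plate 3 mm lower in its 96 mm opening.
- fence_corner (a point): Inner corner of the rear and left fences at seat level: former x = y = 63.5 mm, 140 mm above the bench. Both fences rise 6 mm above the seat, the rear one facing the front, the left one facing right. The sheet's rear left corner belongs here; then its centre is over the former's origin.
- sheet: Loose, smooth, stiff white plastic sheet, 127 x 127 x 4 mm, about 80 g, on the seat under the clamp frame, its centre 10 to 20 mm to the front and right of its place, turned up to 0.13 rad. Origin: centre of its underside; x, y along its edges (near the former's x, y), z up. It overhangs the front and right bars, 4.5 mm when flush; under that overhang there is 20 mm of free height for fingertips.
- clamp (a joint): Angle of the hinged clamp frame, rad: about 0 when shut on the sheet, growing as the handle side rises; the open stop (two steel lugs behind the hinge) is at 1.85, leaning back past upright. It turns freely, about 0.25 kg: let go below about 1.6 it falls shut, above that it falls back on its stop.
- handle (a point): Centre of the clamp frame's black handle: a round bar 16 mm thick, 36 mm long, parallel to the hinge (former's y), on a thin stem 41 mm in front of the frame; shut, it is 160 mm above the bench, 178 mm in front of the hinge and 10 mm above it. Its flat ends are clear: pinched there (36 mm), it can turn between the finger pads as the frame swings. Its axes turn with the frame.
- clamp_hinge (a point): Middle of the hinge axis, fixed on the former at x = 78 mm, y = 0, 150 mm above the bench; the axis is the former's y. The aluminium clamp frame swinging on it is 118 x 118 mm outside, 10 mm thick, open in the middle, and lies on the sheet when shut.
- heater (a point): Centre of the black heater head on its steel post (20 mm thick, at former x = 50, y = 104 mm), swung aside to the left of the seat, fixed: about 175 mm (x) by 215 mm (y), from 260 to 330 mm above the bench. Keep clear of it.
- clamp_screw (a point): Black knob (16 mm wide, 18 mm high) of the clamp screw, hanging unused on the right of the seat at former x = -30, y = -78 mm, fixed. Its 6 mm steel rod rises to the seat's edge, 137 mm above the bench.
- cast: Loose plaster dental cast, about 64 x 62 mm, 31 mm high, standing on the bench; origin under its centre. Leave it alone.
- bowl: Loose dark rubber mixing bowl, 116 mm across and 62 mm high; origin under its centre. Leave it alone.
- spatula: Loose plaster spatula, 204 mm long, lying on the bench: round wooden handle 20 mm thick and a straight narrow steel blade; origin under its middle. Leave it alone.
- monomer: Loose brown bottle, 48 mm across and 95 mm high; origin under its centre. Leave it alone.
Mind the look-alikes: they are no part of the job. What is meant by the sheet is not blue, orange or yellow, and is the smaller of those in its own colour.

How it is judged:
By the outcome, as a careful person would: the job done as asked, in the order asked, and still so for the second after the job is handed in, with the robot touching nothing.
It also fails if it takes over 54 s, if anything falls off the work surface, if the arm or the gripper's body presses on something with over 40 N, if the wrist force passes 120 N, or if a joint passes its speed limit or range.

ROBOT

A 7-joint arm with a two-finger parallel gripper is mounted at the origin on the work surface. World frame = base frame: x ahead of the robot, y to its left, z up, the work surface at z = 0. Lengths are in m, angles in rad, forces in N, time in s.
With the tool pointing down it reaches from about 0.425 to 0.825 m from the base axis. Payload 3.6 kg.
Tool frame: the origin (TCP) lies where the fingers leave the gripper's body, on its centre line; the fingertips stand 73 mm ahead of it and the grasp point (between the pads) lies 54 mm ahead of it; z points along the fingers, y is the line along which they close (so a half turn about z gives the same grasp; the last joint's range is limited). The gripper opens to 85 mm and grips with 20 to 120 N. Pads are 22 mm wide; open, the fingers measure 114 mm over their backs; the gripper's body (76 mm by 85 mm) begins 54 mm behind the grasp point. The pads swing forward as they close: fully open they stand 13 mm farther back than shut.
Start: joints at [1.121, 0.615, -0.013, 1.423, 0.008, 1.103, -0.04], TCP at [0.267, -0.593, 0.304] pointing down, gripper open.
Joint ranges: [-3.12, 3.12], [-0.3, 2.06], [-1.34, 1.32], [0.26, 2.42], [-1.36, 4.5], [0.01, 1.98], [-2.84, 2.84]. Speed limits (rad/s): [2.79, 2.79, 3.14, 3.14, 3.14, 3.14, 3.14].

INTERFACE

Orientations are given as a unit quaternion [x, y, z, w].
In Python, from station import arm, snapshot, camera_info, ticket gives the robot as it stands. Calls block until the motion is done:
- arm.movep(position, orientation): joint-space move of the TCP to a pose.
- arm.line_to(position, velocity=0.15, ori=None): straight line of the TCP; ori=None keeps the orientation; velocity is the mean speed in m/s.
- arm.move_j(angles): joint-space move.
- arm.move_gripper(opening, effort=None): opening from 0.0 (shut) to 1.0 (fully open); effort is the grip in N (None keeps the last); returns when the fingers have stopped.
- arm.pause(seconds).
- arm.ik(position, orientation): joint angles nearest the present ones, or None.
- snapshot(name): name is "scene" or "top"; returns the picture (384x512x3 uint8, blue, green, red); there is no depth.
- camera_info(name): a dict with "fx", "fy", "cx", "cy" (pixels), "R" (3x3) and "t" (3): a world point X has camera coordinates R X + t. Camera axes: x right, y down, z forward; pixel columns grow to the right and rows downward; lengths in m; the calibration is good to about 2 mm. A picture is of the moment at which its call begins. camera_info takes no time and is no camera call.
A pose or a line that the arm cannot do raises arm.MotionError and nothing moves.
- ticket.finish_job(): hands the job in; it is judged then, once.
Readings, each from a call of its own:
- arm.read_time(): time.
- arm.read_joint_positions(): joint angles.
- arm.read_dq(): joint speeds.
- arm.read_effort(): joint torques, N m.
- arm.read_tool_pos(): TCP position.
- arm.read_eef_rot(): TCP orientation.
- arm.read_ft_force(): force on the tool from outside, world axes, zero at the start.
- arm.read_wrist_torque(): the same for the moment, N m.
- arm.read_opening(): opening from 0.0 (shut) to 1.0 (fully open).
- arm.read_finger_force(): force on a finger pad.
Only numpy, scipy, OpenCV 4.12 (cv2) and the standard library are available. Lean on these libraries where they do the work, as an engineer would, in place of code of your own. Each camera call takes 0.05 s, during which the arm holds its last target. There are 200 camera calls.

## Working session

There is one attempt and no reset: what is moved stays moved. The work goes in short steps, each a Python script; the robot and the scene stay as the last script left them, time stands still between calls to the robot, and variables do not carry over. Pictures are saved under pics/ and viewed, at most 10 in all, crops included, and the job is handed in when it is done.

```bash
mkdir -p pics; python3 - <<'E'
from station import *
import cv2,numpy as np
for n in("scene","top"):
    cv2.imwrite(f"pics/{n}0.png",snapshot(n)); c=camera_info(n)
    print(n,c["fx"],c["cx"],c["cy"],np.round(c["R"],3).tolist(),np.round(-np.array(c["R"]).T@c["t"],3))
print(arm.read_time(),arm.read_eef_rot())
E
```

```text
scene 481.4664359801554 257.9933459240384 191.08644105637234 [[-0.795, 0.606, 0.004], [0.342, 0.454, -0.823], [-0.5, -0.653, -0.568]] [1.326 0.944 1.061]
top 395.5247845165915 257.3186045039498 187.2382483548356 [[0.026, -0.999, -0.021], [-0.983, -0.022, -0.183], [0.183, 0.025, -0.983]] [ 0.32  -0.081  1.391]
0.1 [ 9.77733990e-01  2.09844855e-01 -2.51829120e-04 -1.14789475e-03]
```

View pics/scene0.png

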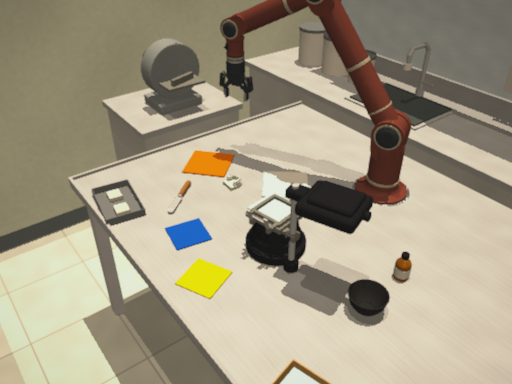

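View pics/top0.png

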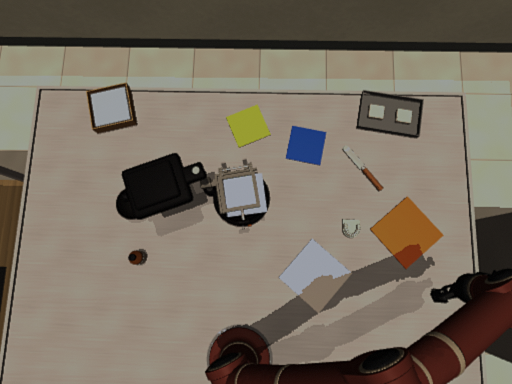

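Two whites: one flat on the bench at top (313,275), which is larger, and one on the seat at top (242,193). The sheet meant is the smaller one, under the clamp frame. Next I'll enlarge both views to confirm it and measure.

```bash
python3 - <<'E'
import cv2,numpy as np
a=cv2.imread("pics/top0.png")[150:245,190:290]; b=cv2.imread("pics/scene0.png")[170:275,230:330]
f=lambda i:cv2.resize(i,(400*1,int(i.shape[0]*4)),interpolation=cv2.INTER_CUBIC)
a,b=f(a),f(b);h=max(a.shape[0],b.shape[0])
p=lambda i:cv2.copyMakeBorder(i,0,h-i.shape[0],0,0,0)
cv2.imwrite("pics/crop0.png",np.hstack([p(a),p(b)]))
E
```

```text
(no output)
```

View pics/crop0.png

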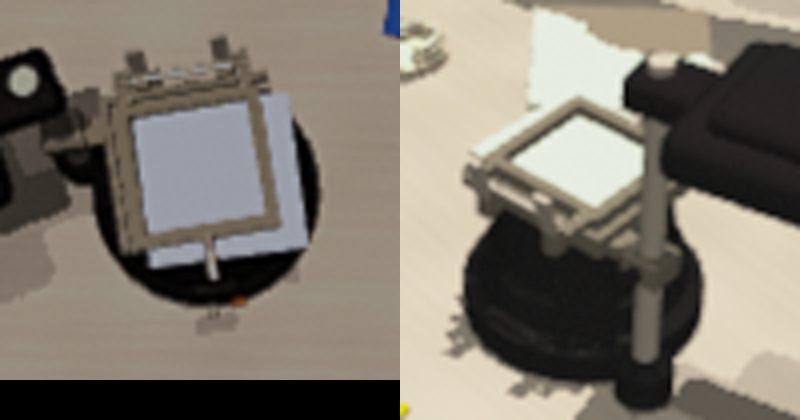

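Confirmed: the crop shows the smaller white sheet under the frame, overhanging at front and right (crop (305,245)). The stem runs from crop (208,238) to (215,278), with the black handle beyond it.

```bash
cat > h.py <<'E'
from station import *
import cv2,numpy as np
def ray(n,uv,z):
    c=camera_info(n);R=np.array(c["R"]);o=-R.T@c["t"]
    uv=np.atleast_2d(uv).astype(float)
    d=np.c_[(uv[:,0]-c["cx"])/c["fx"],(uv[:,1]-c["cy"])/c["fy"],np.ones(len(uv))]@R
    return o+d*((z-o[2])/d[:,2])[:,None]
def proj(n,X):
    c=camera_info(n);p=np.atleast_2d(X)@np.array(c["R"]).T+c["t"]
    return np.c_[c["fx"]*p[:,0]/p[:,2]+c["cx"],c["fy"]*p[:,1]/p[:,2]+c["cy"]]
E
python3 - <<'E'
from h import *
S=8
for n,(x0,y0,x1,y1) in {"top":(205,160,275,225),"scene":(238,185,300,230)}.items():
    im=cv2.imread(f"pics/{n}0.png")[y0:y1,x0:x1]
    im=cv2.resize(im,None,fx=S,fy=S,interpolation=cv2.INTER_CUBIC)
    g=im[:,:,0]
    t,m=cv2.threshold(g,0,255,cv2.THRESH_BINARY+cv2.THRESH_OTSU)
    m=cv2.morphologyEx((g>150).astype(np.uint8)*255,cv2.MORPH_OPEN,np.ones((9,9)))
    cs,_=cv2.findContours(m,cv2.RETR_EXTERNAL,cv2.CHAIN_APPROX_NONE)
    for c in sorted(cs,key=cv2.contourArea)[-3:]:
        q=cv2.approxPolyDP(c,0.04*cv2.arcLength(c,True),True)[:,0]
        uv=(q+.5)/S-.5+[x0,y0]
        print(n,t,cv2.contourArea(c)/S/S,uv.round(1).tolist())
        print(ray(n,uv,.150).round(4)[:,:2].tolist())
u=np.array([[280,228],[250,88],[118,100],[124,250]])/4+[190,150]-.4
print(ray("top",u,.154).round(4))
print(ray("top",np.array([[208,238],[215,278]])/4+[190,150]-.4,.157).round(4))
E
```

```text
top 95.0 45.4296875 [[240.2, 211.2], [227.6, 212.7], [227.6, 215.7], [240.1, 213.8]]
[[0.4725, 0.0029], [0.4668, 0.0427], [0.4573, 0.0423], [0.4642, 0.003]]
top 95.0 278.5234375 [[260.9, 172.9], [255.1, 173.7], [260.4, 205.9], [244.9, 213.4], [266.1, 210.8]]
[[0.5977, -0.0597], [0.5948, -0.0408], [0.4907, -0.0607], [0.4657, -0.0123], [0.4756, -0.0788]]
top 95.0 788.2265625 [[250.9, 175.7], [223.4, 180.1], [227.2, 207.2], [255.1, 202.8]]
[[0.588, -0.0278], [0.5717, 0.0601], [0.4843, 0.0446], [0.5003, -0.0434]]
scene 136.0 8.6328125 [[292.1, 184.6], [293.6, 186.2], [296.9, 186.2], [297.9, 185.4], [297.9, 184.6]]
[[0.4077, -0.0658], [0.4101, -0.0552], [0.401, -0.0484], [0.3953, -0.0497], [0.3917, -0.0538]]
scene 136.0 441.4921875 [[257.9, 209.3], [278.9, 221.4], [290.1, 212.9], [290.3, 206.8], [273.4, 198.8]]
[[0.5854, -0.0239], [0.5717, 0.0638], [0.5167, 0.0516], [0.4951, 0.0275], [0.5105, -0.0389]]
scene 136.0 1059.546875 [[237.6, 229.4], [272.1, 194.7], [288.6, 200.4], [289.3, 184.6], [241.3, 184.6]]
[[0.6948, 0.0192], [0.4995, -0.0599], [0.4771, -0.0023], [0.4152, -0.0714], [0.5455, -0.1696]]
[[ 0.488  -0.0582  0.154 ]
 [ 0.6006 -0.0313  0.154 ]
 [ 0.5885  0.0744  0.154 ]
 [ 0.4677  0.0643  0.154 ]]
[[ 0.4784 -0.0018  0.157 ]
 [ 0.447  -0.0083  0.157 ]]
```

```bash
cat >> h.py <<'E'
from scipy.spatial.transform import Rotation as Rn
YAW=0.178; O=np.array([.5361,.0084])
ex=np.array([np.cos(YAW),np.sin(YAW)]); ey=np.array([-ex[1],ex[0]])
def W(x,y,z): return np.r_[O+x*ex+y*ey,z]          # former -> world
def F(p): d=np.asarray(p)[...,:2]-O; return np.stack([d@ex,d@ey],-1)
def quat(a):  # tool down, closing axis at angle a in former frame
    y=np.r_[np.cos(a)*ex+np.sin(a)*ey,0]; z=np.r_[0,0,-1.]
    return Rn.from_matrix(np.c_[np.cross(y,z),y,z]).as_quat()
def hp(th,g=.054):
    p=th+np.arctan2(10,178); r=np.hypot(178,10)/1e3
    return W(.078-r*np.cos(p),0,.150+r*np.sin(p)+g)
E
python3 - <<'E'
from h import *
for a in(np.pi/2,-np.pi/2):
    print([None if (j:=arm.ik(hp(t),quat(a))) is None else np.round(j,2).tolist() for t in(0,.9,1.85)], arm.ik(hp(1.85)+[0,0,.06],quat(a)) is not None)
for a in(0,np.pi): print("R",np.round(arm.ik(W(.018,-.09,.2),quat(a)),2))
print(hp(0),hp(1.85))
print("sheet FR, front pts",F(ray("top",[[266.1,210.8],[227.6,215.7],[244.9,213.4],[260.9,172.9]],.144)).round(4))
print("heater edge",F(ray("top",[[192,190],[188,155],[205,165]],.33)).round(3))
print("handle px",proj("top",W(-.1,0,.168)),proj("scene",W(-.1,0,.16)))
E
```

```text
[[0.49, 0.52, -0.74, 2.1, 0.54, 0.71, 1.14], [0.53, 0.47, -0.88, 1.73, 0.4, 1.13, 1.29], [0.31, 0.71, -0.82, 1.23, 0.51, 1.4, 1.29]] True
[[0.02, 0.43, -0.06, 2.12, 0.05, 0.6, -1.47], [0.09, 0.36, -0.2, 1.75, 0.08, 1.04, -1.53], [-0.0, 0.61, -0.15, 1.24, 0.09, 1.3, -1.54]] True
R [ 0.34  0.65 -0.4   1.76  0.33  0.8  -0.03]
R [-0.16  0.65  0.41  1.77 -0.35  0.79 -2.54]
[ 0.43768002 -0.00930615  0.214     ] [0.67060843 0.03259861 0.37235108]
sheet FR, front pts [[-0.0742 -0.0754]
 [-0.0708  0.0477]
 [-0.072  -0.0077]
 [ 0.05   -0.0779]]
heater edge [[-0.009  0.12 ]
 [ 0.091  0.119]
 [ 0.055  0.076]]
handle px [[243.37119153 221.73753187]] [[296.48101173 192.75055919]]
```

```bash
python3 - <<'E'
from h import *
q=quat(-np.pi/2)
arm.movep(hp(0)+[0,0,.12],q)
arm.move_gripper(.7,25)
print("free",arm.read_ft_force())
arm.line_to(hp(0)+[0,0,.002],.12)
print("down",arm.read_ft_force())
arm.move_gripper(0.2,25)
print("closed",arm.read_opening()*85,arm.read_finger_force(),arm.read_ft_force(),arm.read_time())
b=cv2.resize(snapshot("scene")[130:260,230:350],None,fx=4,fy=4,interpolation=cv2.INTER_CUBIC)
cv2.imwrite("pics/g1.png",b)
E
```

```text
free [ 0.71107354  0.53656951 -0.17919979]
down [-0.4224818   0.23848181  0.60115658]
closed 35.39730640745005 25.12492060661316 [-0.22943711 -0.64180758  4.53680871] 4.1167
```

View pics/g1.png

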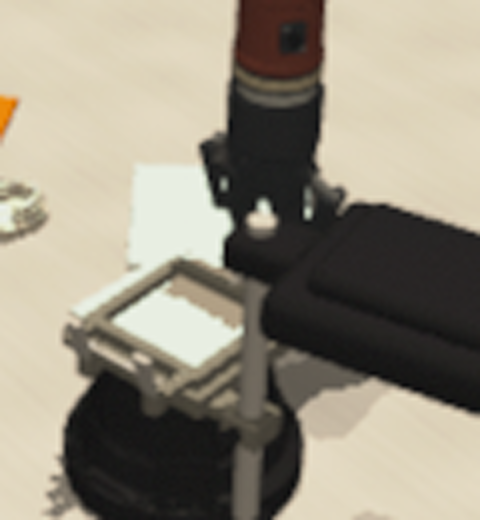

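The pinch holds: the opening is 35.4 mm on the 36 mm bar with little side force. The picture shows the gripper over the handle end, clear of the heater. Now the arc.

```bash
python3 - <<'E'
from h import *
for t in np.linspace(0,1.82,13)[1:]:
    arm.line_to(hp(t)+[0,0,.002],.07)
    f=arm.read_ft_force(); w=arm.read_opening()*85
    print(round(t,2),np.round(f,1),round(w,1),round(arm.read_time(),1))
    if np.linalg.norm(f)>35 or w<33: print("STOP");break
cv2.imwrite("pics/g2.png",cv2.resize(snapshot("scene")[90:260,210:350],None,fx=4,fy=3.5,interpolation=cv2.INTER_CUBIC))
E
```

```text
0.15 [ 1.7  0.  -1.4] 35.5 4.7
0.3 [ 2.   0.4 -1.7] 35.2 5.2
0.46 [ 1.1  0.9 -2.9] 35.2 5.8
0.61 [-0.2  1.  -1.6] 35.4 6.3
0.76 [-2.2  3.4 -0.8] 35.2 6.8
0.91 [-1.9  5.7 -0.1] 35.3 7.4
1.06 [-3.4  4.7  1.4] 35.2 7.9
1.21 [-2.9  4.2  1.6] 34.9 8.4
1.36 [-2.4  4.7  1.2] 35.5 9.0
1.52 [-2.1  6.2  2. ] 35.2 9.5
1.67 [-1.8  6.3  2.9] 35.2 10.0
1.82 [-0.8  6.5  2.7] 35.3 10.6
```

View pics/g2.png

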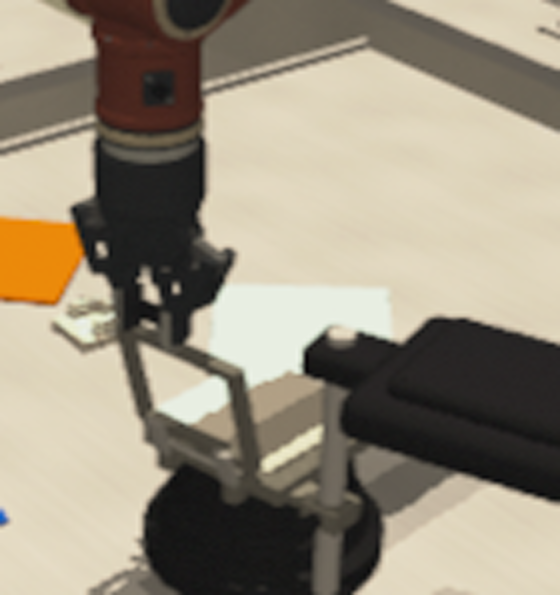

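The frame is lifted near the stop and still pinched. I'll ease it onto the stop by force, then release.

```bash
python3 - <<'E'
from h import *
f0=arm.read_ft_force()
for t in np.arange(1.83,1.9,.01):
    arm.line_to(hp(t)+[0,0,.002],.03)
    f=arm.read_ft_force(); fx=(f-f0)[:2]@ex; print(round(t,2),np.round(f,1),round(fx,1))
    if fx<-6: break
arm.pause(.3)
arm.move_gripper(.6); print(arm.read_opening(),arm.read_ft_force())
p=arm.read_tool_pos()
arm.line_to(p+[0,0,.06],.1)
arm.line_to(np.r_[W(-.15,0,0)[:2],.40],.25)
arm.pause(.2)
print(arm.read_time())
cv2.imwrite("pics/top3.png",snapshot("top"));cv2.imwrite("pics/scene3.png",snapshot("scene"))
a=cv2.resize(cv2.imread("pics/top3.png")[140:240,190:290],None,fx=4,fy=4,interpolation=2)
b=cv2.resize(cv2.imread("pics/scene3.png")[170:270,230:330],None,fx=4,fy=4,interpolation=2)
cv2.imwrite("pics/g3.png",np.hstack([a,b]))
E
```

```text
1.83 [-0.7  6.7  2.9] 0.0
1.84 [-1.8  6.6  3.6] -1.1
1.85 [-2.3  6.1  2.9] -1.7
1.86 [-0.7  6.7  3.1] -0.0
1.87 [-1.5  5.9  3.1] -1.0
1.88 [-0.5  6.9  2.9] 0.2
1.89 [-1.3  7.2  2.7] -0.5
0.6030657590575874 [ 0.32566827 -0.05223084  0.3839537 ]
15.25
```

View pics/g3.png

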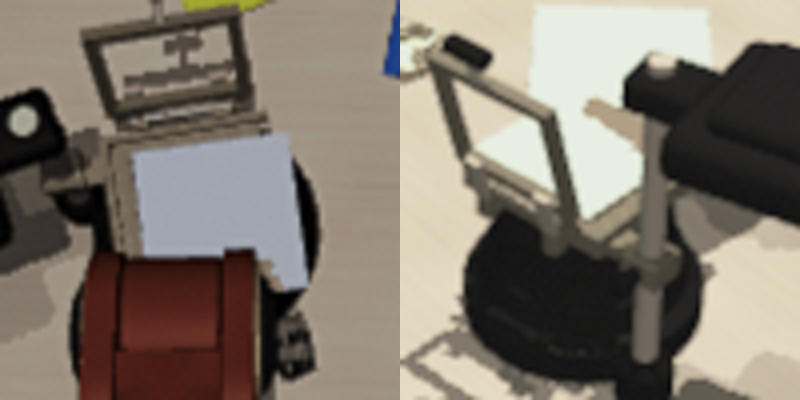

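The frame stands open past upright (handle at scene ≈(247,182)) and the sheet lies free (top-crop corners (132,152), (288,135), (305,290)). Next I push the front edge to the rear with both fingertips.

```bash
cat >> h.py <<'E'
def push(a,b,n,z,lim=5.,over=.005):
    """from former xy a to b (nominal), then 0.5 mm steps along n until force"""
    arm.line_to(W(*a,z),.12); arm.pause(.2)
    f0=arm.read_ft_force(); nw=n[0]*ex+n[1]*ey
    b=np.array(b); n=np.array(n)
    s=-.006; arm.line_to(W(*(b+s*n),z),.04)
    print("coarse",np.round(arm.read_ft_force()-f0,1))
    while s<over:
        s+=.0005; arm.line_to(W(*(b+s*n),z),.02)
        f=-(arm.read_ft_force()-f0)[:2]@nw; 
        if f>lim: break
    print("stop",round(s*1e3,2),"mm F",round(f,1),"tool",F(arm.read_tool_pos()).round(4),arm.read_time())
E
python3 - <<'E'
from h import *
arm.movep(W(-.125,-.008,.28),quat(-np.pi/2))
push((-.125,-.008),(-.0745,-.008),(1,0),.199)
arm.line_to(W(-.12,-.008,.199),.12)
arm.line_to(W(-.12,-.008,.33),.2)
arm.movep(W(-.11,-.16,.33),quat(0)) if arm.ik(W(-.11,-.16,.33),quat(0)) is not None else print("no ik")
cv2.imwrite("pics/top4.png",snapshot("top"));cv2.imwrite("pics/scene4.png",snapshot("scene"))
a=cv2.resize(cv2.imread("pics/top4.png")[140:240,190:290],None,fx=4,fy=4,interpolation=2)
b=cv2.resize(cv2.imread("pics/scene4.png")[170:270,230:330],None,fx=4,fy=4,interpolation=2)
cv2.imwrite("pics/g4.png",np.hstack([a,b])); print(arm.read_joint_positions(),arm.read_time())
E
```

```text
coarse [-0.6 -0.5  0.9]
stop 2.5 mm F 6.1 tool [-0.0734 -0.0081] 22.45
[ 0.63769558  0.36252483 -0.45360119  1.83493037  0.18716124  0.98657121
  0.28462736] 25.4583
```

View pics/g4.png

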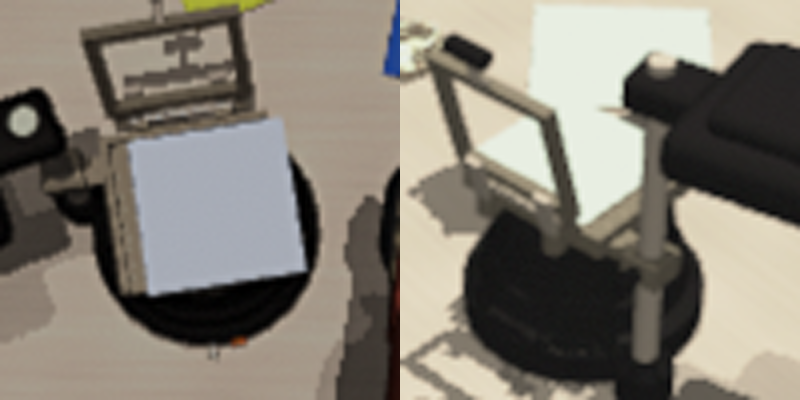

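The front push worked: the sheet is square against the rear fence and about 12 mm off the left fence. Next comes the right-edge push, then a touch-up on the front.

```bash
python3 - <<'E'
from h import *
arm.movep(W(.022,-.125,.24),quat(0))
push((.022,-.125),(-0+.022,-.0745),(0,1),.199)
arm.line_to(W(.022,-.115,.199),.15)
arm.line_to(W(.022,-.125,.30),.25)
arm.movep(W(-.12,-.15,.30),quat(0))
im=snapshot("top");cv2.imwrite("pics/top5.png",im);print(arm.read_time())
cv2.imwrite("pics/g5.png",cv2.resize(im[140:240,190:290],None,fx=6,fy=6,interpolation=2))
E
```

```text
coarse [-0.4 -0.3  0.8]
stop 3.0 mm F 5.6 tool [ 0.0225 -0.0731] 32.6083
34.2917
```

View pics/g5.png

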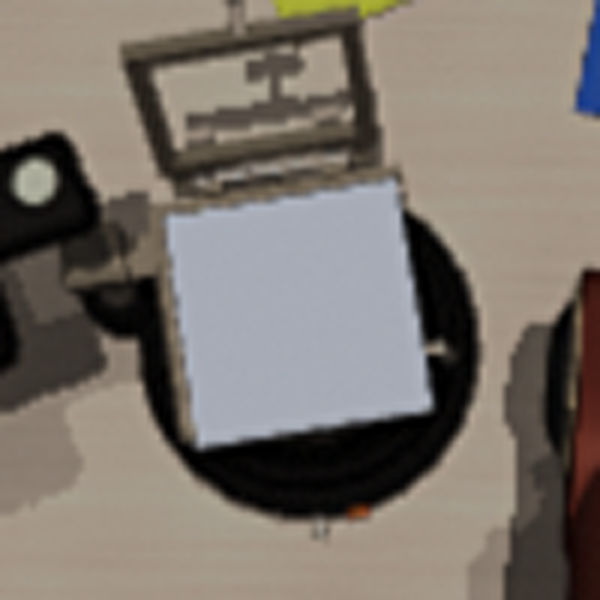

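The sheet now fills the corner (enlarged crop corner at (168,213)). I'll give one centred touch-up at the front with the fingers shut, so the rear fence itself squares the sheet, then check.

```bash
python3 - <<'E'
from h import *
def check(n):
    im=snapshot("top");cv2.imwrite(f"pics/{n}.png",im); S=8
    g=cv2.resize(im[160:225,205:275],None,fx=S,fy=S,interpolation=2)[:,:,0]
    c,_=cv2.findContours((g>140).astype(np.uint8),0,1); c=max(c,key=cv2.contourArea)[:,0]
    P=F(ray("top",(c+.5)/S-.5+[205,160],.144))*1e3
    (cx,cy),wh,an=cv2.minAreaRect(P.astype(np.float32)); print(n,"centre",cx,cy,wh,an)
check("top6")
arm.move_gripper(0)
arm.movep(W(-.11,0,.25),quat(-np.pi/2))
push((-.11,0),(-.0725,0),(1,0),.199,lim=6)
arm.line_to(W(-.11,0,.199),.15)
arm.line_to(W(-.12,0,.30),.25)
arm.movep(W(-.12,-.15,.30),quat(-np.pi/2))
arm.pause(.2);check("top7");print(arm.read_time())
s=snapshot("scene");cv2.imwrite("pics/scene7.png",s)
a=cv2.resize(cv2.imread("pics/top7.png")[140:240,190:290],None,fx=4,fy=4,interpolation=2)
cv2.imwrite("pics/g7.png",np.hstack([a,cv2.resize(s[170:270,230:330],None,fx=4,fy=4,interpolation=2)]))
print(proj("scene",hp(1.85,0)))
for n,X in(("top",None),("scene",None)):
    d=cv2.absdiff(cv2.imread(f"pics/{n}0.png"),cv2.imread(f"pics/{n}7.png")).max(2)>40
    print(n,"diff boxes",[x[:5].tolist() for x in cv2.connectedComponentsWithStats(d.astype(np.uint8))[2][1:] if x[4]>25])
E
```

```text
top6 centre 0.6783256530761719 0.515167236328125 (127.1445083618164, 127.96662902832031) 0.13668811321258545
coarse [ 0.5 -0.3  0.7]
stop 1.5 mm F 7.2 tool [-0.0729 -0.0003] 41.8667
top7 centre 1.1535530090332031 0.5145111083984375 (127.25708770751953, 127.70201110839844) 0.6604821085929871
43.7333
[[246.15002786 181.69863667]]
top diff boxes [[221, 131, 14, 10, 86], [210, 141, 44, 30, 477], [227, 162, 17, 6, 67], [217, 169, 50, 51, 1032], [219, 181, 260, 203, 21917], [475, 272, 10, 82, 378], [495, 283, 16, 10, 86], [233, 337, 13, 6, 37], [205, 361, 16, 23, 125]]
scene diff boxes [[219, 0, 118, 108, 5963], [327, 0, 68, 121, 3953], [378, 104, 32, 20, 125], [251, 108, 33, 51, 1000], [368, 122, 6, 25, 65], [374, 124, 21, 25, 167], [397, 124, 18, 35, 157], [396, 127, 11, 12, 50], [393, 130, 9, 18, 58], [213, 148, 151, 41, 1425], [237, 178, 54, 51, 825], [269, 214, 22, 15, 138], [230, 253, 38, 26, 234], [246, 257, 15, 10, 53]]
```

View pics/g7.png

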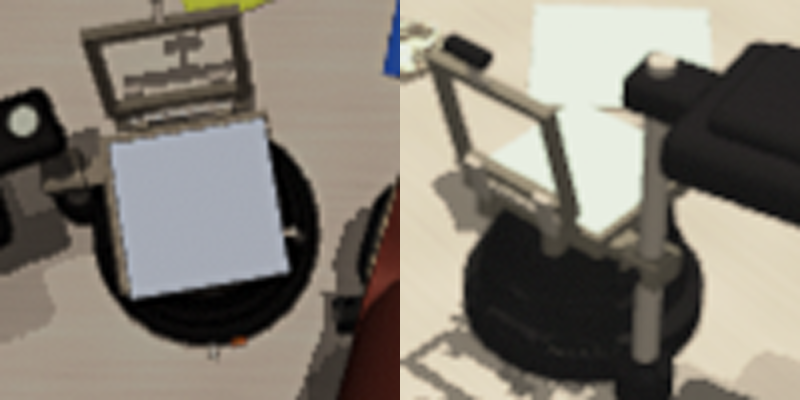

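The touch-up squared the sheet to the rear fence, turning it 0.5°, so about 0.5 mm may remain at the left. There is time for one quick centred touch on the right edge, with a clock guard.

```bash
python3 - <<'E'
from h import *
arm.movep(W(.003,-.108,.199),quat(0))
f0=arm.read_ft_force(); y=-.0765
arm.line_to(W(.003,y,.199),.06)
while y<-.069 and arm.read_time()<49.5:
    y+=.0006; arm.line_to(W(.003,y,.199),.04)
    f=-(arm.read_ft_force()-f0)[:2]@ey
    if f>6: break
print(y,f,F(arm.read_tool_pos()),arm.read_time())
arm.line_to(W(.003,-.115,.205),.12)
print(arm.read_time())
im=snapshot("top");S=8
g=cv2.resize(im[160:225,205:275],None,fx=S,fy=S,interpolation=2)[:,:,0]
c,_=cv2.findContours((g>140).astype(np.uint8),0,1); c=max(c,key=cv2.contourArea)[:,0]
print(cv2.minAreaRect((F(ray("top",(c+.5)/S-.5+[205,160],.144))*1e3).astype(np.float32)),arm.read_ft_force())
cv2.imwrite("pics/g8.png",cv2.resize(snapshot("scene")[170:270,230:330],None,fx=4,fy=4))
E
```

```text
-0.07109999999999997 6.270586187199451 [ 0.00306696 -0.07277852] 47.7417
48.2583
((1.1718177795410156, 1.1930656433105469), (127.638916015625, 128.3095245361328), 0.6176385283470154) [ 0.15845771 -0.07019922 -0.1248175 ]
```

View pics/g8.png

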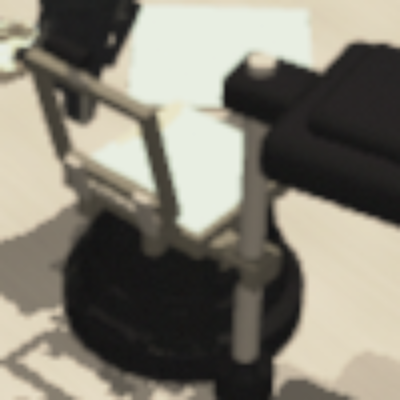

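The sheet is flush and flat on the seat (crop (170,165)) and its angle held. The frame stands open and the gripper is clear with no contact force, so I'm handing in.

```bash
python3 -c "
from station import *
print(ticket.finish_job(),arm.read_time())"
```

```text
the job is handed in; nothing more can be done
the job is handed in; nothing more can be done
```

The job is handed in at about 48 s: by the last pictures and force readings, the clamp frame stands open at its stop angle and the sheet lies flat, pushed home against the rear and left fences; the arm went nowhere near the other bench items, though I made no separate check of them and got no verdict back.

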